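# Lengthen the telescopic stop on the welding bench by one hole

### The arm

A 6-joint arm with a two-finger parallel gripper is mounted at the origin on the work surface. World frame = base frame: x ahead of the robot, y to its left, z up, the work surface at z = 0. Lengths are in mm, angles in degrees, forces in N, time in s.
With the tool pointing down it reaches from about 350 to 850 mm from the base axis. Payload 8.1 kg.
Tool frame: the origin (TCP) lies midway between the tips of the shut fingers; the grasp point (between the pads) lies 19 mm behind it; z points along the fingers, y is the line along which they close (so a half turn about z gives the same grasp; the last joint's range is limited). The gripper opens to 85 mm and grips with 20 to 120 N. Pads are 22 mm wide; open, the fingers measure 114 mm over their backs; the gripper's body (76 mm by 85 mm) begins 54 mm behind the grasp point. The pads swing forward as they close: fully open they stand 13 mm farther back than shut.
Start: joints at [61.169, 7.471, 85.268, -0, 87.261, -4.893], TCP at [243.43, 548.404, 231.292] pointing down, gripper open.
Joint ranges: [-169.43, 169.43], [-51.17, 129.36], [1.28, 143.12], [-76.62, 256.62], [0, 156.53], [-152.29, 152.29]. Speed limits (degrees/s): [136.94, 136.94, 159.86, 180, 180, 180].

### API

Orientations are given as [roll, pitch, yaw] about the fixed x, y, z axes, in that order (R = Rz(yaw) Ry(pitch) Rx(roll)).
In Python, from bench import r gives the robot as it stands. The module is installed in compiled form; this text tells all that it offers.
- The arm moves only by the tool jog_arm, never from a script. Its argument "rows" is a list of rows, each a list of 2 entries, a list of its own where there are three numbers: the shift along the tool's x, y, z in mm, then the turn, a rotation vector about the tool's x, y, z in rad. A call has 1 to 10 rows; each row is the pose to reach, as a shift and turn from the pose commanded when the call began, along the tool's axes at that moment; what a row does not reach only later rows make up. A row lasts 1/10 s, in which the tool goes at most 50 mm and 8.59 degrees, less where a joint would pass 70% of its speed; a pose out of reach is approached as far as the arm can. A call with a gripper value outside its range is refused whole. "grip" is the finger opening in mm, from 0 to 85.4, set as the call begins (left out, the last holds). The fingers move at their own pace and stop on an object; "force" is the grip in N (left out, the last holds). Time passes only in rows, so rows that repeat a pose let the fingers close. It gives the time, the measured TCP pose, the force, the opening and the grip force at its end, in the units of the state.
- r.sense(): the state, without advancing time (a new reading comes with each control period).
- r.snapshot(name): name is "scene" or "top" or "wrist"; returns (picture, depth): 400x640x3 uint8, blue, green, red; 400x640 float32, mm along the optical axis (not along the pixel's ray), 0 where there is no reading.
- r.camera_params(name): a dict with "fx", "fy", "cx", "cy" (pixels), "dist_coeffs" ([k1, k2, p1, p2, k3] as OpenCV has them; the pictures are not rectified), "pose" (4x4, takes a point from camera to world coordinates); the wrist camera has in their place "tool_from_camera" (4x4, takes a point from camera to tool coordinates, whose origin is the TCP and whose axes are the flange's). Camera axes: x right, y down, z forward; pixel columns grow to the right and rows downward; lengths in mm; the calibration is good to about 2 mm. A picture is of the moment at which its call begins: read the wrist's pose just before it. camera_params takes no time and is no camera call.
- r.hand_in(): hands the job in; it is judged then, once.
The state is a dict: "time": time; "joint_pos": joint angles; "qd": joint speeds; "joint_efforts": joint torques, N m; "tool_pos": TCP position; "tcp_rot": TCP orientation; "ft_force": force on the tool from outside, world axes, zero at the start; "wrist_torque": the same for the moment, N m; "finger_gap": finger opening in mm; "grip_force": force on a finger pad.
Only numpy, scipy, OpenCV 4.12 (cv2) and the standard library are available. Lean on these libraries where they do the work, as an engineer would, in place of code of your own. Each camera call takes 0.05 s, during which the arm holds its last target. There are 200 camera calls.

### The job

The telescopic length stop on the welding bench is one hole too short. With closed fingertips, press its sprung button down gently and push it outward, towards the end plate, so that the inner tube slides with it; let the button up again on the way so that it pops up into the next hole without running past it, then let go. Never ram the button to its bottom or keep shoving once it has locked, and leave the hammer, brush and tin where they are.

Things in the scene. Friction and masses are not known exactly. Their poses are not given: they have to be found in the camera images.
- thumb_pad (a point): Centre of the top face of the button's flat steel thumb pad, about 90 mm above the bench with the button up; moves with tube and button. x axis: the way the tube slides out (level, towards the end plate); z up. The pad reaches 20 mm from here towards -x and 20 mm towards +x, where its lip stands; it is 36 mm wide. Nothing stands above or beside it.
- button (a joint): How far the button is pressed, m: 0 up, 0.014 hard bottom; spring 4 N up, 6 N at 0.0057, 8.9 N at the bottom. Its 16 mm long shoulder sits in a 20 mm long hole of the slotted top plate and clears the plate from 0.0057 down. Between holes the plate alone keeps it at 0.005 to 0.006 and 2 to 3 N slide the tube; over a hole it springs up unless held down (a hard push on the lip also holds it, by friction).
- tube (a joint): How far the inner tube is slid out, m: near 0 at the start, locked in the rear hole with up to 2 mm of play either way; grows towards the end plate. The next hole lies anywhere from 0.042 to 0.068 (adjustable strip, not measured; 2 mm of play either way). A further hole, not wanted, lies 45 mm beyond it.
- cap: The thumb pad and the upright lip across its +x end: lip 6 mm thick, 36 mm wide, 15 mm high above the pad, its near face 20 mm ahead of thumb_pad; push on it to slide the tube. More than 16 N on pad and lip together is too hard (so is running into the button's hard bottom). This body's origin is not on the pad (about 90 mm below it): use thumb_pad.
- outer: The fixed outer tube of the stop, a grey steel channel 272 mm long, 56 mm wide, 70 mm high, on two feet 130 mm wide bolted to the bench; origin on the bench below the rear hole; x axis along the slide, towards the end plate (90 mm wide and high, 195 mm ahead of the origin at the start).
- hammer_mid (a point): a point on the handle, near the middle, of a hammer lying on the bench, about 240 mm long; leave alone
- brush_mid (a point): a point near the middle of a brush lying on the bench, about 200 mm long; leave alone
- tin_center (a point): centre of a closed grey round tin standing on the bench, 70 mm across and 60 mm tall; leave alone

How it is judged:
By the outcome, as a careful person would: the job done as asked, in the order asked, and still so for the second after the job is handed in, with the robot touching nothing.
It also fails if it takes over 38 s, if anything falls off the work surface, if the arm or the gripper's body presses on something with over 40 N, if the wrist force passes 120 N, or if a joint passes its speed limit or range.

## Working session

There is one attempt and no reset: what is moved stays moved. The work goes in short steps, Python scripts to look and compute and a tool call to move; the robot and the scene stay as the last step left them, time stands still between calls to the robot, and variables do not carry over. Pictures are saved under pics/ and viewed, at most 10 in all, crops included, and the job is handed in when it is done.

Besides the shell and the picture viewer there is one more tool, called after ">>>" as name(argument=value, ...) on one line, values as JSON. jog_arm: Moves the arm, as the interface text tells. Its arguments: {"type":"object","properties":{"rows":{"type":"array"},"grip":{"type":"number"},"force":{"type":"number"}},"required":["rows"]}

```bash
mkdir -p pics
python3 - <<'E'
from bench import r
import cv2,numpy as np
s=r.sense();print(s)
for n in("scene","top"):
    p,d=r.snapshot(n);cv2.imwrite(f"pics/{n}1.png",p);np.save(f"{n}_d.npy",d)
    print(n,r.camera_params(n))
print(r.camera_params("wrist"))
E
```

```text
{'time': 0.0, 'joint_pos': array([ 6.11694139e+01,  7.51503938e+00,  8.53316714e+01, -1.72498931e-04,
        8.72630456e+01, -4.89284880e+00]), 'qd': array([-0.0023678 , -0.0191472 ,  0.13762416,  0.00798322, -0.06559642,
        0.01745511]), 'joint_efforts': array([-9.93986323e-04, -5.69406724e+01, -5.00544798e+01, -3.39366998e-04,
        1.49893976e-02, -7.47180979e-05]), 'tool_pos': array([243.14540417, 547.89414605, 230.22224697]), 'tcp_rot': array([-1.79890629e+02, -9.18973926e-03,  1.56062262e+02]), 'ft_force': array([-0.21625606,  0.67245618, -0.43741952]), 'wrist_torque': array([-3.29763848e-02,  2.57042252e-02, -4.70433551e-05]), 'grip_force': 0.0, 'finger_gap': 85.81412814216809}
scene {'fx': 475.9899436208931, 'fy': 475.9899436208931, 'cx': 319.1620126268326, 'cy': 197.9347822668493, 'dist_coeffs': array([0.02633398, 0.        , 0.        , 0.        , 0.        ]), 'pose': array([[-3.06668829e-02,  7.09123516e-01, -7.04417051e-01,
         1.24503055e+03],
       [ 9.99409043e-01,  3.27024146e-02, -1.05884844e-02,
         6.77361596e+01],
       [ 1.55275952e-02, -7.0
[... 535 characters left out ...]
, -8.73944278e-02, -9.96162403e-01,
         7.56885307e+02],
       [ 0.00000000e+00,  0.00000000e+00,  0.00000000e+00,
         1.00000000e+00]])}
{'fx': 303.1461741533615, 'fy': 303.1461741533615, 'cx': 320.3916369115864, 'cy': 197.9679289047248, 'dist_coeffs': array([-0.04658601,  0.        ,  0.        ,  0.        ,  0.        ]), 'tool_from_camera': array([[ 2.55403846e-04, -9.45633916e-01, -3.25232888e-01,
         8.35769521e+01],
       [ 9.99999814e-01,  4.21469604e-04, -4.40152762e-04,
        -8.80668057e-01],
       [ 5.53299156e-04, -3.25232715e-01,  9.45633848e-01,
        -1.42973979e+02],
       [ 0.00000000e+00,  0.00000000e+00,  0.00000000e+00,
         1.00000000e+00]])}
```

View pics/top1.png

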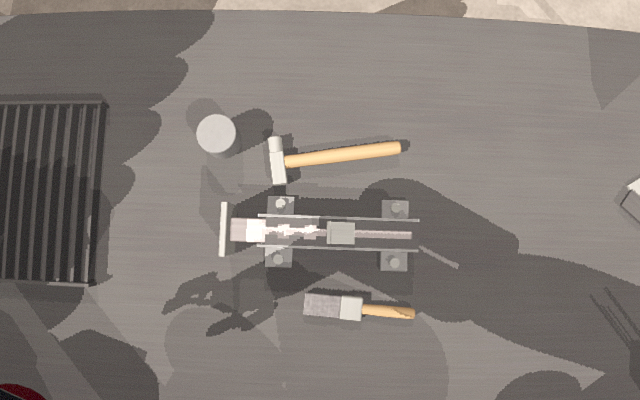

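View pics/scene1.png

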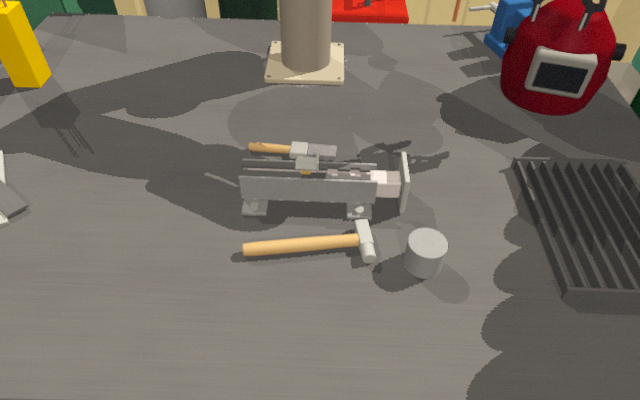

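The top view shows the pad at about (341,232), the end plate at (223,230) and the channel walls running from (258,215) to (419,221). The slide runs roughly along world +y. Next I'll measure the pad and the slide axis.

```bash
cat > h.py <<'E'
from bench import r
import cv2,numpy as np
def ray(n,uv,z,pose=None):
    c=r.camera_params(n);K=np.array([[c['fx'],0,c['cx']],[0,c['fy'],c['cy']],[0,0,1]])
    P=c['pose'] if pose is None else pose
    q=cv2.undistortPoints(np.array(uv,float).reshape(-1,1,2),K,c['dist_coeffs'])[:,0]
    v=np.c_[q,np.ones(len(q))]@P[:3,:3].T
    return P[:3,3]+v*((z-P[2,3])/v[:,2])[:,None]
E
python3 - <<'E'
from h import *
d=np.load("top_d.npy");P=r.camera_params("top")['pose']
p=cv2.imread("pics/top1.png")
v,u=np.mgrid[0:400,0:640]
c=r.camera_params("top");K=np.array([[c['fx'],0,c['cx']],[0,c['fy'],c['cy']],[0,0,1]])
q=cv2.undistortPoints(np.c_[u.ravel(),v.ravel()].astype(float).reshape(-1,1,2),K,c['dist_coeffs'])[:,0]
X=(np.c_[q,np.ones(len(q))]*d.reshape(-1,1))@P[:3,:3].T+P[:3,3]
X=X.reshape(400,640,3);np.save("X.npy",X)
np.set_printoptions(precision=0,suppress=True,linewidth=220)
print(X[214:250:3,318:364:3,2])
Z=X[...,2]; reg=np.zeros(Z.shape,bool); reg[215:250,315:370]=1
m=reg&(Z>84)&(Z<96); print("pad",m.sum(),np.median(X[m],0),X[m].min(0),X[m].max(0))
m=reg&(Z>98); print("lip",m.sum(),X[m].mean(0) if m.any() else 0)
reg[:]=0;reg[195:260,215:236]=1
m=reg&(Z>80); print("plate",m.sum(),X[m].mean(0),X[m].min(0),X[m].max(0))
print("walls",ray("top",[[258,215],[419,221],[258,247],[418,250]],70))
cv2.imwrite("pics/c1.png",cv2.resize(p[190:270,210:430],None,fx=3.6,fy=3.6,interpolation=cv2.INTER_CUBIC))
E
```

```text
[[ -1.   1.  -0.  -2.  -1.   2.  -2.  -2.  -0.   0.  -1.  -1.   0.   1.  -2.  -2.]
 [ 69.  69.  68.  68.  68.  71.  69.  67.  70.  69.  70.  69.  68.  69.  69.  69.]
 [ 72.  70.  72.  71.  71.  68.  71.  70.  70.  70.  68.  69.  70.  68.  68.  70.]
 [ 69.  70.  70. 105. 103.  90.  91.  90.  86.  89.  89.  90.  87.  71.  67.  69.]
 [ 70.  70.  72. 104. 105.  88.  91.  89.  91.  88.  90.  87.  89.  69.  71.  67.]
 [ 58.  61.  58. 104. 105.  90.  87.  89.  90.  89.  90.  90.  91.  70.  69.  68.]
 [ 61.  61.  59. 106. 103.  90.  87.  89.  88.  89.  90.  89.  87.  58.  59.  63.]
 [ 60.  60.  61. 104. 102.  92.  88.  90.  91.  88.  91.  90.  91.  58.  62.  60.]
 [ 70.  70.  67. 102.  90.  89.  90.  90.  90.  90.  90.  89.  91.  70.  70.  68.]
 [ 71.  69.  70. 104.  90.  90.  89.  92.  89.  90.  91.  89.  91.  69.  70.  70.]
 [ 69.  71.  70.  69.  71.  71.  71.  69.  69.  70.  70.  90.  70.  69.  69.  70.]
 [ 70.  73.  71.  70.  68.  68.  70.  70.  67.  69.  71.  68.  69.  68.  70.  67.]]
pad 541 [535.  26.  89.] [518.   6.  86.] [554.  52.  96.]
lip 93 [536.  50. 139.]
plate 387 [538. 216. 107.] [492.  68.  80.] [582. 227. 757.]
walls [[ 562.  167.   70.]
 [ 559. -104.   70.]
 [ 508.  165.   70.]
 [ 510. -103.   70.]]
```

View pics/c1.png

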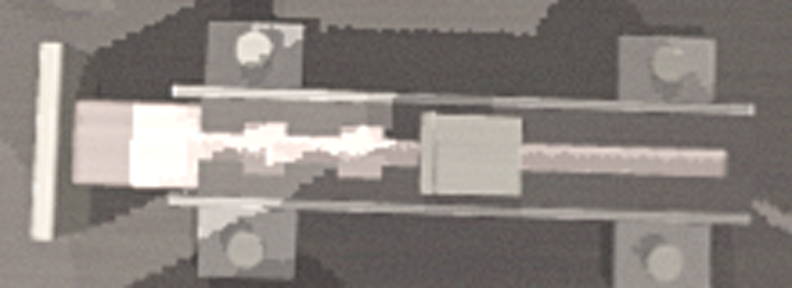

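The crop shows the slot with two wider holes at crop x≈340–383 and 245–287, about 45 mm apart. So the wanted hole is at u≈310. I'll measure it against the pad.

Run:
```python
from h import *
np.set_printoptions(precision=1,suppress=True,linewidth=200)
X=np.load("X.npy");Z=X[...,2]
for n in range(4):
    d=r.snapshot("top")[1]; 
    Z=Z if n else Z
p=cv2.imread("pics/top1.png")
print("low count per col",[(u,int(((Z[222:244,u]>50)&(Z[222:244,u]<65.5)).sum())) for u in range(268,332)])
f=lambda c:[[210+c[0]/3.6-.5,190+c[1]/3.6-.5]]
print("hole1",ray("top",f((340,150)),70),ray("top",f((383,150)),70))
print("hole2",ray("top",f((245,150)),70),ray("top",f((287,150)),70))
print("pad rear, lip near, lip far top",ray("top",f((521,155)),90),ray("top",f((434,155)),105),ray("top",f((421,155)),105))
print("pad sides",ray("top",f((480,115)),90),ray("top",f((480,193)),90))
g=np.asarray(cv2.cvtColor(p,cv2.COLOR_BGR2GRAY))
print(g[228:238,318:368])
m=(Z>86)&(Z<93);m[:215]=0;m[250:]=0;m[:,:318]=0;m[:,368:]=0
n,l,st,c=cv2.connectedComponentsWithStats(m.astype(np.uint8));i=1+np.argmax(st[1:,4]);q=X[l==i]
print("pad",np.percentile(q,[2,50,98],axis=0),q.mean(0))
m=(Z>99)&(Z<110);m[:215]=0;m[250:]=0;m[:,:318]=0;m[:,368:]=0;q=X[m];print("lip",len(q),np.percentile(q,[5,50,95],axis=0))
```

```text
low count per col [(268, 7), (269, 7), (270, 7), (271, 7), (272, 7), (273, 7), (274, 8), (275, 8), (276, 8), (277, 11), (278, 14), (279, 14), (280, 14), (281, 14), (282, 14), (283, 14), (284, 14), (285, 15), (286, 15), (287, 15), (288, 15), (289, 7), (290, 7), (291, 7), (292, 7), (293, 7), (294, 7), (295, 7), (296, 7), (297, 7), (298, 7), (299, 7), (300, 7), (301, 7), (302, 7), (303, 8), (304, 14), (305, 14), (306, 14), (307, 14), (308, 14), (309, 14), (310, 14), (311, 14), (312, 14), (313, 14), (314, 14), (315, 15), (316, 7), (317, 7), (318, 7), (319, 7), (320, 7), (321, 7), (322, 7), (323, 7), (324, 7), (325, 7), (326, 7), (327, 0), (328, 0), (329, 0), (330, 0), (331, 0)]
hole1 [[536.8  88.7  70. ]] [[537.3  68.7  70. ]]
hole2 [[535.6 132.8  70. ]] [[536.1 113.3  70. ]]
pad rear, lip near, lip far top [[536.4   6.4  90. ]] [[535.3  46.2 105. ]] [[535.1  51.9 105. ]]
pad sides [[554.   25.3  90. ]] [[518.9  24.5  90. ]]
[[136 129 101 101 101 102  97  92 116 187 187 189 178 186 189 184 184 187 188 183 187 187 187 187 188 188 188 189 186 189 187 188 186 186 190 191 184 109  98 104 105
[... 1344 characters left out ...]
190 190 191 189 187 189 188 188 187 188 188 188 188 188 189 186 189 188 193 171 172 172 170 173 173 173 171 172 170 173 169
  172]
 [112 111 118 129 130 130 130 121 122 192 190 187 164 177 189 191 189 190 189 192 190 189 192 190 190 190 190 192 191 187 190 190 188 191 190 193 195 185 184 173 177 172 173 171 175 171 171 175 173
  173]
 [100 104 105 106 101 106 104 101 120 191 189 186 159 179 188 190 189 188 189 187 191 188 189 190 186 189 191 188 191 191 192 191 188 189 193 187 164 135 128 141 150 151 151 151 151 143 146 156 156
  156]]
pad [[518.8   6.8  86.9]
 [535.5  25.5  89.4]
 [553.1  44.4  91.8]] [535.8  25.5  89.4]
lip 87 [[520.2  46.2 102.4]
 [537.6  49.1 104.1]
 [552.   51.3 105.7]]
```

>>> jog_arm(rows=[[[-479, -359, 31], [0, 0, 1.153]], [[-479, -359, 31], [0, 0, 1.153]], [[-479, -359, 31], [0, 0, 1.153]], [[-479, -359, 31], [0, 0, 1.153]], [[-479, -359, 31], [0, 0, 1.153]], [[-479, -359, 31], [0, 0, 1.153]], [[-479, -359, 31], [0, 0, 1.153]], [[-479, -359, 31], [0, 0, 1.153]], [[-479, -359, 31], [0, 0, 1.153]], [[-479, -359, 31], [0, 0, 1.153]]], grip=0, force=60)

```text
time: 1.3
tool_pos: [487.8, 110.6, 205.6]
tcp_rot: [180.0, -0.0, 90.0]
ft_force: [0.7, 0.9, -0.2]
finger_gap: 0.2
grip_force: 0.0
```

>>> jog_arm(rows=[[[-50, 30, 0], [0, 0, 0]], [[-70, 42, 40], [0, 0, 0]], [[-70, 42, 60], [0, 0, 0]], [[-70, 42, 60], [0, 0, 0]]])

```text
time: 1.7
tool_pos: [526.6, 41.5, 141.4]
tcp_rot: [-179.6, -0.0, 89.9]
ft_force: [0.0, -0.8, -1.1]
finger_gap: 0.4
grip_force: 0.0
```

Run:
```python
from h import *
s=r.sense();print(s)
p,d=r.snapshot("wrist");cv2.imwrite("pics/w1.png",p);np.save("w1.npy",d)
print(r.sense()['tool_pos'])
```

```text
{'time': 1.7, 'joint_pos': array([-1.05895001e+00,  2.79650828e-01,  1.02336766e+02,  2.83443348e-03,
        7.77944695e+01, -9.31514295e-01]), 'qd': array([ 1.89588259, -2.61679764, -2.58397177,  0.21865387,  2.85557307,
        0.41835618]), 'joint_efforts': array([ -1.35077666, -48.82238746, -49.78126645,  -0.17558978,
        -1.09590389,  -0.13335989]), 'tool_pos': array([526.6250724 ,  41.49210823, 141.41715594]), 'tcp_rot': array([-1.79589213e+02, -9.44545992e-03,  8.98719212e+01]), 'ft_force': array([ 0.03415854, -0.83975205, -1.13884369]), 'wrist_torque': array([ 0.00227319,  0.03419522, -0.03974343]), 'grip_force': 0.0, 'finger_gap': 0.42069941252029347}
[527.66407289  42.30342095 143.76705676]
```

View pics/w1.png

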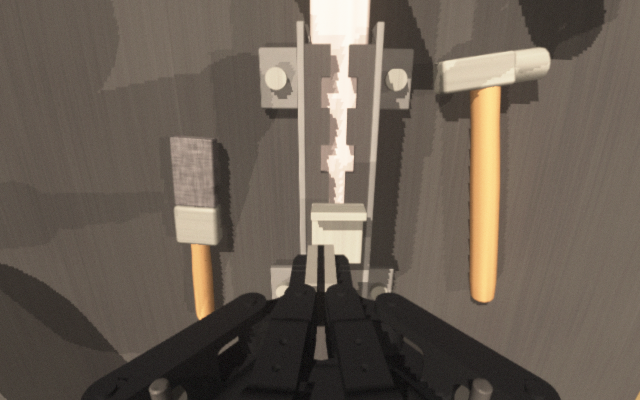

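The wrist view shows the lip at v≈205–220, the pad at u≈338 (v 220–262), both holes above them, and the fingertips at u≈321. The tips need to go about 8 mm towards +x and then down.

>>> jog_arm(rows=[[[-12, 8.5, 15], [0, 0, 0]], [[-12, 8.5, 30], [0, 0, 0]], [[-12, 8.5, 40], [0, 0, 0]], [[-12, 8.5, 44], [0, 0, 0]], [[-12, 8.5, 44], [0, 0, 0]], [[-12, 8.5, 44], [0, 0, 0]]])

```text
time: 2.35
tool_pos: [537.8, 31.0, 102.0]
tcp_rot: [180.0, -0.0, 90.0]
ft_force: [-0.1, -0.8, -0.1]
finger_gap: -0.2
grip_force: 0.0
```

Run:
```python
from h import *
p,d=r.snapshot("wrist");cv2.imwrite("pics/w2.png",p[100:400,170:470])
for i in range(3):
  s=r.sense();print(s['tool_pos'],s['ft_force'],s['tcp_rot']);r.snapshot("top")
```

```text
[537.97965437  30.89625506 102.18699344] [ 0.42490418 -0.13767373 -0.11608213] [1.79941633e+02 1.73255133e-03 9.00311172e+01]
[538.09551331  30.78477575 102.25752029] [ 0.14331351  0.11450313 -0.50408079] [1.79927956e+02 1.65967365e-03 9.00190879e+01]
[538.09026751  30.70886428 102.20991362] [-0.24355516 -0.78976541 -0.20517789] [1.79929396e+02 2.03457159e-03 9.00116446e+01]
```

View pics/w2.png

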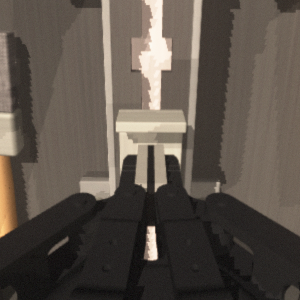

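>>> jog_arm(rows=[[[0, -1.5, 3], [0, 0, 0]], [[0, -1.5, 6], [0, 0, 0]], [[0, -1.5, 9], [0, 0, 0]], [[0, -1.5, 10], [0, 0, 0]], [[0, -1.5, 11], [0, 0, 0]], [[0, -1.5, 12], [0, 0, 0]]])

```text
time: 3.15
tool_pos: [536.1, 30.6, 89.6]
tcp_rot: [-180.0, 0.0, 90.0]
ft_force: [-1.6, -0.2, 3.5]
finger_gap: -0.1
grip_force: 1.8
```

>>> jog_arm(rows=[[[0, 0, 1], [0, 0, 0]], [[0, 0, 2], [0, 0, 0]]])

```text
time: 3.35
tool_pos: [536.1, 30.6, 87.6]
tcp_rot: [-180.0, 0.0, 90.0]
ft_force: [-2.0, -0.1, 4.2]
finger_gap: 0.4
grip_force: 2.1
```

>>> jog_arm(rows=[[[0, 0, 1], [0, 0, 0]], [[0, 0, 2], [0, 0, 0]]])

```text
time: 3.55
tool_pos: [536.1, 30.6, 85.5]
tcp_rot: [-180.0, -0.0, 90.0]
ft_force: [-3.2, -0.4, 5.9]
finger_gap: -0.2
grip_force: 2.5
```

>>> jog_arm(rows=[[[0, 0, 1], [0, 0, 0]], [[0, 0, 2], [0, 0, 0]]])

```text
time: 3.75
tool_pos: [536.1, 30.5, 83.5]
tcp_rot: [180.0, 0.0, 90.0]
ft_force: [-3.3, -0.6, 5.0]
finger_gap: 0.1
grip_force: 2.8
```

>>> jog_arm(rows=[[[0, 0, 1], [0, 0, 0]], [[0, 0, 1.5], [0, 0, 0]]])

```text
time: 3.95
tool_pos: [536.1, 30.6, 82.0]
tcp_rot: [-180.0, 0.0, 90.0]
ft_force: [-3.6, -0.6, 6.3]
finger_gap: -0.2
grip_force: 3.1
```

>>> jog_arm(rows=[[[1, 0, 0], [0, 0, 0]], [[2, 0, 0], [0, 0, 0]], [[3, 0, 0], [0, 0, 0]], [[4, 0, 0], [0, 0, 0]], [[5, 0, 0], [0, 0, 0]], [[6, 0, 0], [0, 0, 0]]])

```text
time: 4.55
tool_pos: [536.2, 36.3, 82.1]
tcp_rot: [180.0, 0.0, 90.0]
ft_force: [-3.6, -2.2, 5.7]
finger_gap: -0.1
grip_force: 3.0
```

>>> jog_arm(rows=[[[1, 0, 0], [0, 0, 0]], [[2, 0, 0], [0, 0, 0]], [[3, 0, 0], [0, 0, 0]], [[4, 0, 0], [0, 0, 0]], [[5, 0, 0], [0, 0, 0]]])

```text
time: 5.05
tool_pos: [536.2, 41.3, 82.2]
tcp_rot: [180.0, 0.0, 90.0]
ft_force: [-3.4, -1.9, 7.0]
finger_gap: -0.2
grip_force: 3.0
```

```bash
cat >> h.py <<'E'
def lip():
    s=r.sense();p,d=r.snapshot("wrist");c=r.camera_params("wrist")
    from scipy.spatial.transform import Rotation as R
    T=np.eye(4);T[:3,:3]=R.from_euler('xyz',s['tcp_rot'],degrees=True).as_matrix();T[:3,3]=s['tool_pos']
    P=T@c['tool_from_camera'];K=np.array([[c['fx'],0,c['cx']],[0,c['fy'],c['cy']],[0,0,1]])
    v,u=np.mgrid[150:300,280:370]
    q=cv2.undistortPoints(np.c_[u.ravel(),v.ravel()].astype(float).reshape(-1,1,2),K,c['dist_coeffs'])[:,0]
    X=(np.c_[q,np.ones(len(q))]*d[150:300,280:370].reshape(-1,1))@P[:3,:3].T+P[:3,3]
    y=X[:,1]-s['tool_pos'][1]
    m=(y>8)&(y<24)&(abs(X[:,0]-536)<17)&(X[:,2]>88)&(X[:,2]<112)
    L=X[m]; print("tool",s['tool_pos'],"ft",s['ft_force'],"t",s['time'])
    # lip top: points near the top plane
    if len(L)>20:
        z=np.percentile(L[:,2],80);T_=L[L[:,2]>z-3]
        print("lip n",len(T_),"z",np.median(T_[:,2]),"y",np.percentile(T_[:,1],[3,50,97]))
    return p
E
python3 -c "
from h import *
lip()
p,d=r.snapshot('scene');cv2.imwrite('pics/s2.png',cv2.resize(p[110:230,220:420],None,fx=3,fy=3))"
```

```text
tool [536.22467157  41.3134771   82.17128753] ft [-3.41187691 -1.88545106  7.00284974] t 5.05
lip n 890 z 99.14352129780877 y [50.88195207 51.87285603 63.98638613]
```

>>> jog_arm(rows=[[[1, 0, 0], [0, 0, 0]], [[2, 0, 0], [0, 0, 0]], [[3, 0, 0], [0, 0, 0]], [[4, 0, 0], [0, 0, 0]], [[5, 0, 0], [0, 0, 0]]])

```text
time: 5.65
tool_pos: [536.2, 46.3, 82.2]
tcp_rot: [180.0, 0.0, 90.0]
ft_force: [-3.5, -1.3, 5.5]
finger_gap: 0.1
grip_force: 3.0
```

>>> jog_arm(rows=[[[0, 0, -2], [0, 0, 0]], [[0, 0, -4], [0, 0, 0]], [[0, 0, -7], [0, 0, 0]], [[0, 0, -10], [0, 0, 0]], [[0, 0, -10], [0, 0, 0]]])

```text
time: 6.15
tool_pos: [536.5, 46.6, 92.4]
tcp_rot: [180.0, -0.0, 90.0]
ft_force: [-0.7, 0.7, 0.4]
finger_gap: 0.3
grip_force: 0.0
```

```bash
python3 -c "
from h import *
p=lip();cv2.imwrite('pics/w3.png',p[100:400,170:470])"
```

```text
tool [536.4948328   46.59692157  92.37755562] ft [-0.68271939  0.71195289  0.37205879] t 6.15
lip n 1176 z 99.86998495850547 y [56.35678659 65.34679044 69.35127886]
```

View pics/w3.png

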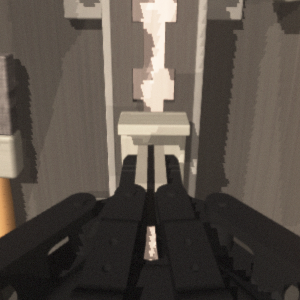

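The lip is still the same gap ahead of the tips, so friction carried the pad along. The lip top is at z≈100, so the plate is holding the button down and the tube is out about 15 mm. I'll go on pushing on the lip with the tips clear of the pad.

>>> jog_arm(rows=[[[1, 0, 0], [0, 0, 0]], [[2, 0, 0], [0, 0, 0]], [[3, 0, 0], [0, 0, 0]], [[4, 0, 0], [0, 0, 0]], [[5, 0, 0], [0, 0, 0]], [[6, 0, 0], [0, 0, 0]], [[7, 0, 0], [0, 0, 0]], [[8, 0, 0], [0, 0, 0]], [[9, 0, 0], [0, 0, 0]], [[10, 0, 0], [0, 0, 0]]])

```text
time: 7.2
tool_pos: [536.1, 56.4, 91.9]
tcp_rot: [-180.0, 0.0, 90.0]
ft_force: [0.9, -2.5, 0.5]
finger_gap: -0.2
grip_force: 1.2
```

>>> jog_arm(rows=[[[1, 0, 0], [0, 0, 0]], [[2, 0, 0], [0, 0, 0]], [[3, 0, 0], [0, 0, 0]], [[4, 0, 0], [0, 0, 0]], [[5, 0, 0], [0, 0, 0]], [[6, 0, 0], [0, 0, 0]], [[7, 0, 0], [0, 0, 0]], [[8, 0, 0], [0, 0, 0]], [[9, 0, 0], [0, 0, 0]], [[10, 0, 0], [0, 0, 0]]])

```text
time: 8.2
tool_pos: [536.2, 66.7, 91.9]
tcp_rot: [180.0, -0.0, 90.0]
ft_force: [1.2, -2.3, -0.7]
finger_gap: -0.1
grip_force: 1.3
```

Run:
```python
from h import *
p=lip()
t,d=r.snapshot("top")
a=cv2.resize(p[150:300,230:410],None,fx=2,fy=2);b=cv2.resize(t[200:260,215:365],(375,150))
s=r.snapshot("scene")[0];c=cv2.resize(s[140:200,290:415],(375,180))
o=np.zeros((335,740,3),np.uint8);o[:300,:360]=a;o[:150,362:737]=b;o[152:332,362:737]=c
cv2.imwrite("pics/m1.png",o)
```

```text
tool [536.16597179  66.6756794   91.93822994] ft [ 1.16228191 -2.28883805 -0.7068094 ] t 8.2
lip n 1119 z 99.89542239193065 y [76.40636307 78.80776684 82.87928398]
```

View pics/m1.png

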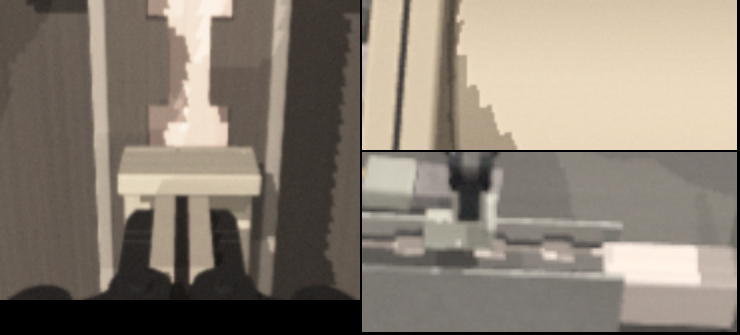

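Contact is made: the tips rest on the lip, which slides at about 2.4 N, and the tube is out about 31 mm. I expect the hole about 21 mm further on.

>>> jog_arm(rows=[[[1, 0, -0.5], [0, 0, 0]], [[2, 0, -1], [0, 0, 0]], [[3, 0, -1], [0, 0, 0]], [[4, 0, -1], [0, 0, 0]], [[5, 0, -1], [0, 0, 0]], [[6, 0, -1], [0, 0, 0]], [[7, 0, -1], [0, 0, 0]], [[8, 0, -1], [0, 0, 0]], [[9, 0, -1], [0, 0, 0]], [[10, 0, -1], [0, 0, 0]]])

```text
time: 9.35
tool_pos: [536.2, 76.7, 93.1]
tcp_rot: [180.0, -0.0, 90.0]
ft_force: [-1.6, -2.9, -1.1]
finger_gap: -0.3
grip_force: 1.3
```

>>> jog_arm(rows=[[[1, 0, 0], [0, 0, 0]], [[2, 0, 0], [0, 0, 0]], [[3, 0, 0], [0, 0, 0]], [[4, 0, 0], [0, 0, 0]]])

```text
time: 9.75
tool_pos: [536.2, 80.7, 93.0]
tcp_rot: [180.0, -0.0, 90.0]
ft_force: [-0.8, -2.8, 0.3]
finger_gap: -0.1
grip_force: 1.2
```

```bash
python3 -c "
from h import *
lip()"
```

```text
tool [536.20381138  80.68187706  93.0366502 ] ft [-0.80554938 -2.82221     0.32612547] t 9.75
lip n 1114 z 100.44042609344845 y [90.46730714 93.00126575 97.03061719]
```

>>> jog_arm(rows=[[[0.7, 0, 0], [0, 0, 0]], [[1.4, 0, 0], [0, 0, 0]], [[2, 0, 0], [0, 0, 0]]])

```text
time: 10.1
tool_pos: [536.2, 82.6, 93.0]
tcp_rot: [180.0, -0.0, 90.0]
ft_force: [-1.1, -1.8, 1.0]
finger_gap: -0.1
grip_force: 1.1
```

```bash
python3 -c "
from h import *
lip()"
```

```text
tool [536.21552082  82.64768559  93.02982385] ft [-1.10233082 -1.7569523   0.98050304] t 10.1
lip n 1108 z 100.46460984581151 y [92.40030573 95.00588077 98.87475568]
```

>>> jog_arm(rows=[[[0.5, 0, 0], [0, 0, 0]], [[1, 0, 0], [0, 0, 0]], [[1, 0, 0], [0, 0, 0]]])

```text
time: 10.45
tool_pos: [536.2, 83.7, 93.0]
tcp_rot: [180.0, -0.0, 90.0]
ft_force: [-0.8, -1.8, 0.6]
finger_gap: 0.0
grip_force: 0.9
```

```bash
python3 -c "
from h import *
lip()"
```

```text
tool [536.2159614   83.67957091  93.03865775] ft [-0.81691696 -1.80313037  0.56489934] t 10.45
lip n 1118 z 100.5310678121682 y [93.40448404 96.02304484 99.95232904]
```

>>> jog_arm(rows=[[[0.5, 0, 0], [0, 0, 0]], [[1, 0, 0], [0, 0, 0]], [[1, 0, 0], [0, 0, 0]]])

```text
time: 10.8
tool_pos: [536.2, 84.6, 93.0]
tcp_rot: [180.0, -0.0, 90.0]
ft_force: [-0.9, -1.2, 0.6]
finger_gap: -0.0
grip_force: 0.9
```

```bash
python3 -c "
from h import *
lip()"
```

```text
tool [536.21355073  84.63359016  93.01704169] ft [-0.90823499 -1.1691199   0.61751906] t 10.8
lip n 1122 z 100.48096312762449 y [ 94.35400943  97.1122898  100.87311159]
```

>>> jog_arm(rows=[[[0.5, 0, 0], [0, 0, 0]], [[1, 0, 0], [0, 0, 0]], [[1, 0, 0], [0, 0, 0]]])

```text
time: 11.15
tool_pos: [536.2, 85.7, 93.0]
tcp_rot: [180.0, -0.0, 90.0]
ft_force: [-0.8, -1.6, 0.9]
finger_gap: -0.2
grip_force: 0.9
```

```bash
python3 -c "
from h import *
lip()"
```

```text
tool [536.20857709  85.68810733  93.02000587] ft [-0.83115835 -1.61287335  0.89415731] t 11.15
lip n 1109 z 100.46917218150855 y [ 95.43167365  98.12899082 101.90900226]
```

>>> jog_arm(rows=[[[0.5, 0, 0], [0, 0, 0]], [[1, 0, 0], [0, 0, 0]], [[1, 0, 0], [0, 0, 0]]])

```text
time: 11.5
tool_pos: [536.2, 86.7, 93.0]
tcp_rot: [180.0, -0.0, 90.0]
ft_force: [-0.0, -2.1, 1.8]
finger_gap: -0.0
grip_force: 0.8
```

```bash
python3 -c "
from h import *
lip()"
```

```text
tool [536.20163035  86.69558089  92.99130339] ft [-0.03724887 -2.05241621  1.78985504] t 11.5
lip n 1114 z 100.55222511558345 y [ 96.42764501  98.96373695 103.04959171]
```

>>> jog_arm(rows=[[[0.5, 0, 0], [0, 0, 0]], [[1, 0, 0], [0, 0, 0]], [[1, 0, 0], [0, 0, 0]]])

```text
time: 11.85
tool_pos: [536.2, 87.7, 93.0]
tcp_rot: [180.0, -0.0, 90.0]
ft_force: [0.2, -1.6, -0.2]
finger_gap: -0.0
grip_force: 0.7
```

```bash
python3 -c "
from h import *
lip()"
```

```text
tool [536.15615479  87.67801066  92.96327878] ft [ 0.15304979 -1.63359306 -0.1653887 ] t 11.85
lip n 1109 z 100.80782641267388 y [ 97.36346782 100.12857659 103.94439567]
```

```bash
python3 -c "
from h import *
for i in range(4): lip()"
```

```text
tool [536.12896597  87.69311558  92.91541211] ft [ 0.22717451 -0.58765073  1.62444957] t 11.9
lip n 1108 z 100.74445181976945 y [ 97.41834834 100.23352704 104.03903002]
tool [536.12214718  87.65981906  92.89451816] ft [ 0.03974728 -1.51707229  0.80584654] t 11.95
lip n 1106 z 100.79095387689111 y [ 97.40509788 100.16467025 103.97562715]
tool [536.11531783  87.66451263  92.89433119] ft [ 0.68576416 -1.34066275  0.19708362] t 12.0
lip n 1107 z 100.79112198354426 y [ 97.40041673 100.15765548 104.00327281]
tool [536.07465288  87.68080175  92.86837046] ft [ 0.74528609 -1.756384    0.88491075] t 12.05
lip n 1118 z 100.82524681979515 y [ 97.46421911 100.20970057 104.03652699]
```

>>> jog_arm(rows=[[[0.4, 0, 0], [0, 0, 0]], [[0.8, 0, 0], [0, 0, 0]], [[0.8, 0, 0], [0, 0, 0]]])

```text
time: 12.4
tool_pos: [536.0, 88.5, 92.9]
tcp_rot: [-180.0, -0.0, 90.0]
ft_force: [0.4, -0.8, 0.7]
finger_gap: -0.3
grip_force: 0.4
```

```bash
python3 -c "
from h import *
lip()"
```

```text
tool [536.04370272  88.48623814  92.85486446] ft [ 0.44447567 -0.75006536  0.7418996 ] t 12.4
lip n 1092 z 105.32304910572041 y [ 98.2497438  101.7104521  104.96348256]
```

The lip has risen to z≈105.3, so the button has popped up into the hole. I'll back off and lift.

>>> jog_arm(rows=[[[-1.5, 0, 0], [0, 0, 0]], [[-3, 0, 0], [0, 0, 0]], [[-4, 0, -2], [0, 0, 0]], [[-4, 0, -10], [0, 0, 0]], [[-4, 0, -30], [0, 0, 0]], [[-4, 0, -60], [0, 0, 0]], [[-4, 0, -100], [0, 0, 0]], [[-40, 0, -140], [0, 0, 0]], [[-80, 0, -150], [0, 0, 0]], [[-120, 0, -150], [0, 0, 0]]])

```text
time: 13.45
tool_pos: [537.9, -32.9, 247.7]
tcp_rot: [179.6, 0.1, 90.1]
ft_force: [1.3, 0.1, -0.6]
finger_gap: 0.2
grip_force: 0.0
```

>>> jog_arm(rows=[[[-50, 0, 0], [0, 0, 0]], [[-100, 0, 0], [0, 0, 0]], [[-150, 0, 0], [0, 0, 0]], [[-150, 0, 0], [0, 0, 0]], [[-150, 0, 0], [0, 0, 0]]])

```text
time: 13.95
tool_pos: [535.9, -182.8, 243.4]
tcp_rot: [180.0, -0.0, 89.8]
ft_force: [-0.4, 0.5, 0.3]
finger_gap: 0.2
grip_force: 0.0
```

Run:
```python
from h import *
print(r.sense()['tool_pos'],r.sense()['time'])
t,d=r.snapshot("top");s=r.snapshot("scene")[0]
o=np.vstack([cv2.resize(t[190:270,190:430],(720,240)),cv2.resize(s[130:230,220:460],(720,300))]);cv2.imwrite("pics/f.png",o)
```

```text
[ 535.87259995 -182.84245514  243.38337381] 13.95
```

View pics/f.png

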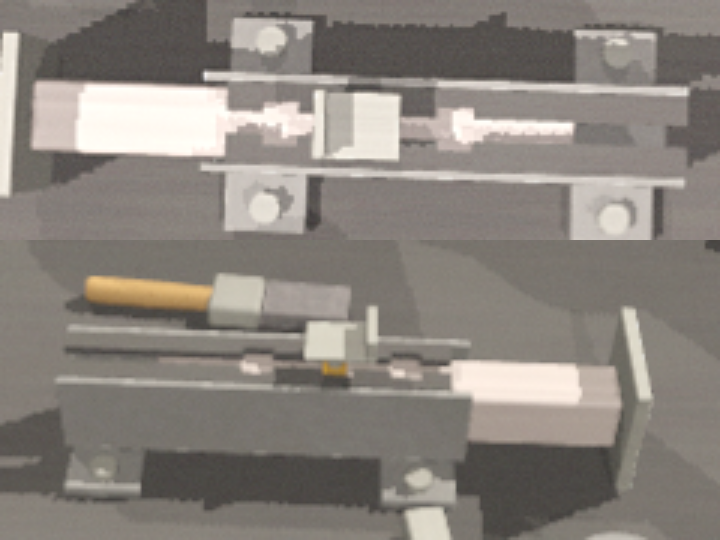

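The button now sits between the rear and far holes, in the wanted hole. It is up with its orange shoulder showing, and the gripper is clear.

```bash
python3 -c "
from bench import r
print(r.hand_in())"
```

```text
the job is handed in; nothing more can be done
None
```

The length stop is now one hole further out: the camera views show the button popped up in the next hole, with the gripper clear, after about 14 s and never more than about 8 N measured. I've handed the job in, but it returned no verdict.

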